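Sweep the glass offcuts off the plate-cutting table

ROBOT

A 6-joint arm with a two-finger parallel gripper is mounted at the origin on a cart in front of the work surface, level with it; the furniture and walls round the work are solid. World frame = base frame: x ahead of the robot, y to its left, z up, the work surface at z = 0. Lengths are in m, angles in degrees, forces in N, time in s.
With the tool pointing down it reaches from about 0.35 to 0.875 m from the base axis. Payload 15.5 kg.
Tool frame: the origin (TCP) lies midway between the tips of the shut fingers; the grasp point (between the pads) lies 19 mm behind it; z points along the fingers, y is the line along which they close (so a half turn about z gives the same grasp; the last joint's range is limited). The gripper opens to 85 mm and grips with 20 to 120 N. Pads are 22 mm wide; open, the fingers measure 114 mm over their backs; the gripper's body (76 mm by 85 mm) begins 54 mm behind the grasp point. The pads swing forward as they close: fully open they stand 13 mm farther back than shut.
Start: joints at [60.361, 28.281, 77.091, -0, 74.628, -5.472], TCP at [0.256, 0.57, 0.231] pointing down, gripper open.
Joint ranges: [-166.48, 166.48], [-47.26, 123.95], [12.59, 153.08], [-70.14, 250.14], [6.76, 159.57], [-176.63, 176.63]. Speed limits (degrees/s): [108.29, 108.29, 147.25, 172.46, 172.46, 172.46].

INTERFACE

Orientations are given as [roll, pitch, yaw] about the fixed x, y, z axes, in that order (R = Rz(yaw) Ry(pitch) Rx(roll)).
In Python, from cell import ctrl gives the robot as it stands.
- The arm moves only by the shell command python3 -m jog 'ROWS' [OPENING]. ROWS is text: rows parted by semicolons, each of 6 numbers parted by spaces: the shift along the world's x, y, z in m, then the turn, a rotation vector about the world's x, y, z in degrees. A call has 1 to 12 rows; each row shifts and turns the commanded pose from where the row before left it; what a row does not reach is not made up. A row lasts 1/10 s, in which the tool goes at most 50 mm and 8.59 degrees, less where a joint would pass 70% of its speed; a pose out of reach is approached as far as the arm can. A call with a gripper value outside its range is refused whole. OPENING is the finger opening in m, from 0 to 0.0854, set as the call begins (- or left out, the last holds). The fingers move at their own pace and stop on an object; the grip force is fixed at half the most. Time passes only in rows, so rows that do not move let the fingers close. It gives the time, the measured TCP pose, the force, the opening and the grip force at its end, in the units of the state.
- ctrl.get_state(): the state, without advancing time (a new reading comes with each control period).
- ctrl.read_camera(name): name is "scene" or "top" or "wrist"; returns a dict with "pixels" (400x640x3 uint8, blue, green, red), "fovy" (degrees; the focal length in pixels is half the picture's height over the tangent of half this angle, whatever the lens; pixels are square), "cx", "cy" (the principal point, pixels), "camera_from_world" (4x4, takes a point from world to camera coordinates). Camera axes: x right, y up, looking along -z (the intrinsics and any distortion apply to the point x, -y, -z); pixel columns grow to the right and rows downward; lengths in m; the calibration is good to about 2 mm. A picture is of the moment at which its call begins. There is no depth.
- ctrl.sign_off(): hands the job in; it is judged then, once.
The state is a dict: "time_s": time; "joint_positions": joint angles; "joint_vel": joint speeds; "effort": joint torques, N m; "ee_pos": TCP position; "tool_rot": TCP orientation; "wrist_force": force on the tool from outside, world axes, zero at the start; "torque": the same for the moment, N m; "grip_width": opening from 0.0 (shut) to 1.0 (fully open); "grasp_force": force on a finger pad.
Only numpy, scipy, OpenCV 4.12 (cv2) and the standard library are available. Lean on these libraries where they do the work, as an engineer would, in place of code of your own. Each camera call takes 0.05 s, during which the arm holds its last target. There are 200 camera calls.

TASK

Clear the plate-cutting table: push the clear bifold guard at its fold knob until it is folded fully aside, then use the blue-handled scraper block to sweep all six glass offcuts off the board into the pan at its front - never touch the sharp glass with the gripper. Then stand the scraper upright again in the middle of its steel tray, leaving the guard folded and the bottles and beaker undisturbed.

Things in the scene. Friction and masses are not known exactly. Their poses are not given: they have to be found in the camera images.
- cutting_table: Low fixed table, white board, clear walls on three sides. Origin: on the bench under the board's centre; z up, local -x = its front (guard, pan). Board top 92 mm above the bench, inside the walls local x -95 to 95, y -85 to 85 mm. Walls 5 mm thick, tops 142 (corners 144) mm above the bench. A track bar flush with the board runs along the front: things fall off at local x = -115 mm.
- board_centre (a point): Centre of the board's top face, axes as the table's. Printed lines on the board are flat. Front posts of the guard, tops 147 mm above the bench: hinge post at table-local (-106, -134), 16 x 14 mm; closing post at (-106, 101), 16 x 8 mm.
- pan_floor (a point): Centre of the floor of the grey steel offcut pan fixed under the table's front edge, at table-local (-155.5, -7.5) mm, axes as the table's. Inside 99 (x) by 239 (y) mm, floor 24 mm above the bench; tops of its walls above the bench: outer one (far from the board) 92 mm, the two ends 110 mm.
- guard_a (a joint): Fold angle of the clear bifold guard, rad: 0 shut, 1.48 fully folded (stop); starts partly folded. Panel 1 turns on a post at table-local (-106, -120) mm; panel 2 is hinged to it, its free edge runs in the track. At angle q the fold is at (-106 - 105 sin q, -120 + 105 cos q) mm. Panels 105 long, 5 thick, 94 to 144 mm above the bench. 1 N at the fold moves it; it stays where left.
- guard_knob (a point): Top centre of the black round knob on the guard's fold hinge: diameter 18 mm, straight sides from 150 to 178 mm above the bench, so above the panels' tops.
- scraper: Hand scraper block standing upright in its tray: rubber and grey foot 22 (local x) by 90 (local y) by 32 mm high, upright blue handle above it 20 (x) by 62 (y) mm, top 126 mm above the underside. Origin: centre of the underside, z up. About 0.2 kg. Take it near its top: the table stands close. Broad faces look along local x; same both ways round.
- scraper_tray: Shallow steel tray fixed on the bench, 60 (local x) by 140 (local y) mm, rim 9 mm high, walls 2 mm, floor 2 mm above the bench. Origin: centre of its underside.
- tray_floor (a point): Centre of the scraper tray's inner floor, axes as the tray's; inside 56 (x) by 136 (y) mm.
- offcut_0: Green-tinted offcut of plate glass lying flat on the board, about 66 long (local y) by 28 mm wide, 5.5 mm thick, four or five straight sides, 20 to 30 g. Origin: its middle, on the underside.
- offcut_1: Green-tinted offcut of plate glass lying flat on the board, about 72 long (local y) by 23 mm wide, 5.5 mm thick, four or five straight sides, 20 to 30 g. Origin: its middle, on the underside.
- offcut_2: Green-tinted offcut of plate glass lying flat on the board, about 63 long (local y) by 31 mm wide, 5.5 mm thick, four or five straight sides, 20 to 30 g. Origin: its middle, on the underside.
- offcut_3: Green-tinted offcut of plate glass lying flat on the board, about 66 long (local y) by 28 mm wide, 5.5 mm thick, four or five straight sides, 20 to 30 g. Origin: its middle, on the underside.
- offcut_4: Green-tinted offcut of plate glass lying flat on the board, about 69 long (local y) by 23 mm wide, 5.5 mm thick, four or five straight sides, 20 to 30 g. Origin: its middle, on the underside.
- offcut_5: Green-tinted offcut of plate glass lying flat on the board, about 65 long (local y) by 24 mm wide, 5.5 mm thick, four or five straight sides, 20 to 30 g. Origin: its middle, on the underside.
- blue_cap_bottle: Bystander: loose round glass bottle with a blue cap, diameter 68, height 145 mm. Origin: centre of the underside.
- glass_beaker: Bystander: loose small round glass beaker, diameter 53, height 68 mm. Origin: centre of the underside.
- amber_bottle: Bystander: loose round brown reagent bottle with a black cap, diameter 58, height 135 mm. Origin: centre of the underside.

How it is judged:
By the outcome, as a careful person would: the job done as asked, in the order asked, and still so for the second after the job is handed in, with the robot touching nothing.
It also fails if it takes over 64 s, if anything falls off the work surface, if the arm or the gripper's body presses on something with over 40 N, if the wrist force passes 120 N, or if a joint passes its speed limit or range.

## Working session

There is one attempt and no reset: what is moved stays moved. The work goes in short steps, Python scripts to look and compute and a shell command to move; the robot and the scene stay as the last step left them, time stands still between calls to the robot, and variables do not carry over. Pictures are saved under pics/ and viewed, at most 13 in all, crops included, and the job is handed in when it is done.

```bash
mkdir -p pics; ls
python3 - <<'E'
from cell import ctrl
import cv2,numpy as np,pickle
d={}
for n in("scene","top","wrist"):
    c=ctrl.read_camera(n); d[n]=c; print(n,{k:(np.round(v,3).tolist() if k=="camera_from_world" else v) for k,v in c.items() if k!="pixels"})
    cv2.imwrite(f"pics/{n}0.png",c["pixels"])
pickle.dump(d,open("c0.pkl","wb"))
print(ctrl.get_state())
E
```

```text
pics
scene {'fovy': 49.61131503477608, 'cx': 309.64225133953664, 'cy': 194.202826511381, 'camera_from_world': [[0.79, -0.613, 0.009, -0.306], [0.467, 0.611, 0.639, -0.51], [-0.398, -0.5, 0.769, -0.707], [0.0, 0.0, 0.0, 1.0]]}
top {'fovy': 42.126854652694675, 'cx': 310.9374437586193, 'cy': 196.76197281582338, 'camera_from_world': [[-0.028, -1.0, -0.006, 0.299], [0.99, -0.029, 0.136, -0.598], [-0.136, -0.002, 0.991, -1.137], [0.0, 0.0, 0.0, 1.0]]}
wrist {'fovy': 62.252372056462995, 'cx': 318.77092823796806, 'cy': 200.14196692385818, 'camera_from_world': [[0.408, 0.913, -0.0, -0.624], [-0.88, 0.393, -0.267, 0.035], [-0.244, 0.109, 0.964, -0.377], [0.0, 0.0, 0.0, 1.0]]}
{'time_s': 0.15, 'joint_positions': array([ 6.03633715e+01,  2.83065814e+01,  7.71174561e+01, -8.25709220e-05,
        7.46288272e+01, -5.47048319e+00]), 'joint_vel': array([ 0.0029182 , -0.14030502, -0.03738125, -0.0266826 , -0.00244444,
        0.04148235]), 'effort': array([ 1.63281744e-03, -8.82541609e+01, -3.84071767e+01, -1.43644347e-04,
        7.24438942e-03, -2.49192232e-05]), 'ee_pos': array([0.25571824, 0.57000163, 0.23084758]), 'tool_rot': array([-1.79947369e+02, -4.96050979e-03,  1.55833874e+02]), 'wrist_force': array([ 0.53904322, -0.55943142,  0.05923263]), 'torque': array([-0.03807183,  0.02045146, -0.03018019]), 'grasp_force': 0.0, 'grip_width': 1.0022765870653005}
```

View pics/top0.png

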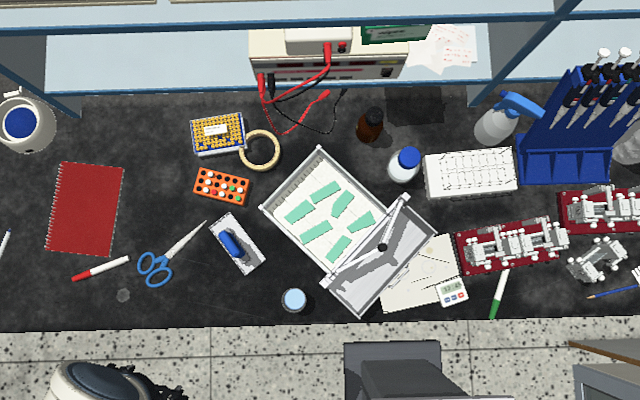

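View pics/scene0.png

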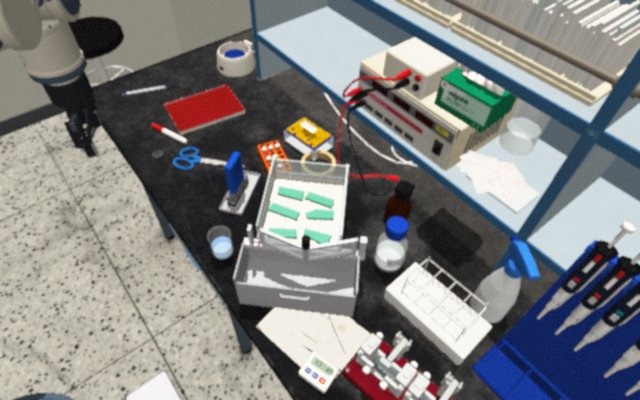

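The top view shows the board at about (320,215), the pan at lower right (385,260), the black knob near (382,247), the scraper and tray at about (235,243), and the beaker at (293,299). I'll enlarge it for pixel corners.

```bash
cat > h.py <<'E'
import numpy as np,cv2
def P(c,p):
    p=np.atleast_2d(np.asarray(p,float)); T=np.asarray(c["camera_from_world"])
    q=p@T[:3,:3].T+T[:3,3]; f=200/np.tan(np.radians(c["fovy"]/2))
    return np.c_[c["cx"]+f*q[:,0]/-q[:,2], c["cy"]-f*q[:,1]/-q[:,2]]
def ray(c,px,z):
    px=np.atleast_2d(np.asarray(px,float)); T=np.asarray(c["camera_from_world"]); f=200/np.tan(np.radians(c["fovy"]/2))
    d=np.c_[(px[:,0]-c["cx"])/f,-(px[:,1]-c["cy"])/f,-np.ones(len(px))]@T[:3,:3]
    o=-T[:3,:3].T@T[:3,3]
    return o+d*((z-o[2])/d[:,2])[:,None]
E
python3 - <<'E'
import pickle,cv2,numpy as np
from h import *
d=pickle.load(open("c0.pkl","rb"))
c=d["top"]
im=cv2.resize(c["pixels"][130:330,190:450],None,fx=3,fy=3,interpolation=cv2.INTER_CUBIC); cv2.imwrite("pics/tc.png",im)
s=d["scene"]
im=cv2.resize(s["pixels"][140:320,200:420],None,fx=3.3,fy=3.3,interpolation=cv2.INTER_CUBIC); cv2.imwrite("pics/sc.png",im)
hsv=cv2.cvtColor(c["pixels"],cv2.COLOR_BGR2HSV)
m=cv2.inRange(hsv,(70,60,60),(90,255,255));m[:150]=0
for k in cv2.findContours(m,cv2.RETR_EXTERNAL,cv2.CHAIN_APPROX_SIMPLE)[0]:
    if cv2.contourArea(k)<100: continue
    w=ray(c,k[:,0],.0975)[:,:2]; r=cv2.minAreaRect((w*1000).astype(np.float32)); print("glass",np.round(r[0]),np.round(r[1]),round(r[2]), np.round(k[:,0].mean(0)))
m=cv2.inRange(hsv,(105,140,60),(125,255,255));m[:,:190]=0;m[:,450:]=0;m[:120]=0
for n,cc in(("top",c),("scene",s)):
    hs=cv2.cvtColor(cc["pixels"],cv2.COLOR_BGR2HSV); m=cv2.inRange(hs,(105,130,50),(125,255,255))
    for k in cv2.findContours(m,cv2.RETR_EXTERNAL,cv2.CHAIN_APPROX_SIMPLE)[0]:
        if 60<cv2.contourArea(k)<3000: print(n,"blue",cv2.boundingRect(k),np.round(cv2.minAreaRect(k),1) if 0 else cv2.minAreaRect(k))
E
```

```text
glass [487. 228.] [21. 63.] 49 [338. 248.]
glass [523. 275.] [22. 69.] 29 [315. 232.]
glass [540. 178.] [28. 59.] 24 [362. 223.]
glass [567. 310.] [26. 64.] 34 [298. 213.]
glass [582. 218.] [24. 63.] 50 [340. 206.]
glass [609. 252.] [22. 66.] 29 [323. 193.]
top blue (595, 284, 43, 14) ((616.0883178710938, 290.3529357910156), (3.152963161468506, 43.17134094238281), 75.96376037597656)
top blue (137, 252, 36, 36) ((154.69955444335938, 267.7618103027344), (37.014381408691406, 31.83892250061035), 58.392494201660156)
top blue (219, 231, 26, 27) ((231.1073760986328, 244.224853515625), (32.27773666381836, 12.534248352050781), 55.00798034667969)
top blue (398, 146, 23, 23) ((409.0, 157.0), (21.21320343017578, 22.62741470336914), 45.0)
top blue (5, 108, 31, 30) ((20.0, 122.5), (29.0, 30.0), 90.0)
scene blue (498, 234, 42, 46) ((522.9080810546875, 258.3789367675781), (43.300052642822266, 41.39781951904297), 20.772254943847656)
scene blue (386, 215, 23, 26) ((397.0, 227.5), (25.0, 22.0), 90.0)
scene blue (224, 150, 19, 43) ((233.0, 171.0), (42.0, 18.0), 90.0)
scene blue (172, 146, 29, 25) ((187.02354431152344, 158.30589294433594), (21.69304656982422, 28.85175132751465), 40.601295471191406)
scene blue (225, 50, 19, 7) ((234.0, 53.0), (6.0, 18.0), 90.0)
```

View pics/tc.png

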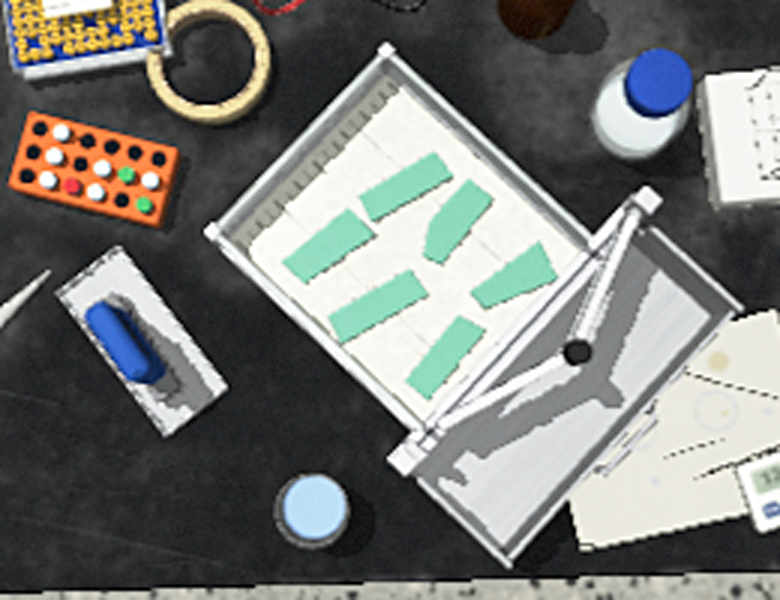

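View pics/sc.png

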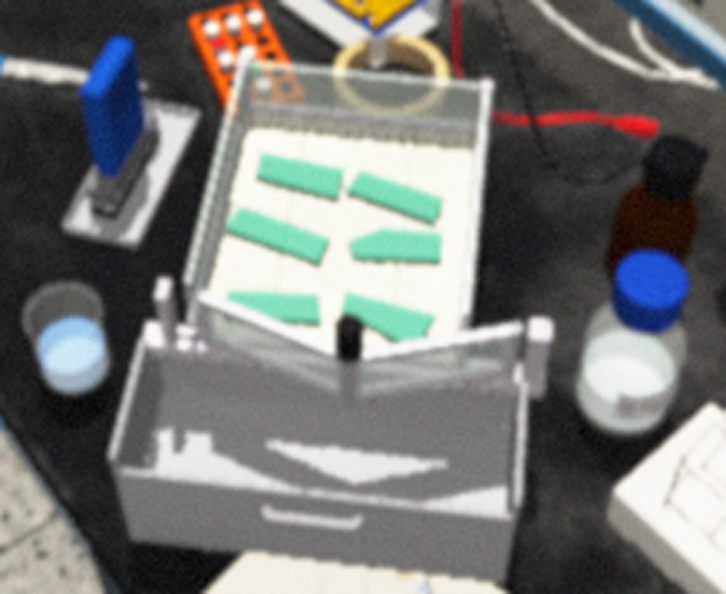

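Key pixels (top crop): wall corners at (387,50) and (212,231), posts at (648,198) and (405,452), knob at (578,350), tray corners at (122,247), (57,292), (168,437) and (228,387). The glass pieces are clear of the front and the hinge is at upper right.

Run:
```python
import pickle
from h import *
d=pickle.load(open("c0.pkl","rb")); c=d["top"]; s=d["scene"]
f=lambda p:np.array(p)/3+[190,130]
g=lambda p:np.array(p)/3.3+[200,140]
L=np.array([[97.5,-87.5,144],[97.5,87.5,144],[-106,-134,147],[-106,101,147],[-207,-129,110],[-207,114,110]])/1000
px=f([[387,50],[212,231],[650,198],[406,445],[740,308],[510,563]])
W=np.array([ray(c,p,l[2])[0] for p,l in zip(px,L)])
lc=L[:,:2]-L[:,:2].mean(0); wc=W[:,:2]-W[:,:2].mean(0)
U,_,V=np.linalg.svd(lc.T@wc); R=(U@V).T; t=W[:,:2].mean(0)-R@L[:,:2].mean(0)
yaw=np.degrees(np.arctan2(R[1,0],R[0,0])); print("table",t,yaw,"res mm",np.round(1000*(L[:,:2]@R.T+t-W[:,:2]),1).tolist())
k=ray(c,f([577,350]),.178)[0]; print("knob",k,"local",(k[:2]-t)@R, "scene knob px",g([349,323]),P(s,k))
kl=(k[:2]-t)@R; print("q",np.degrees(np.arctan2(-(kl[0]+.106),kl[1]+.12)))
print("scene check", P(s,np.c_[L[:,:2]@R.T+t,L[:,2]]).round(1).tolist(), "seen",g([[488,82],[243,62],[540,322],[165,285]]).round(1).tolist())
tr=ray(c,f([[122,247],[57,292],[168,437],[228,387]]),.009)[:,:2]; print("tray",tr.mean(0),cv2.minAreaRect((tr*1000).astype(np.float32)))
T=ray(c,f([[88,310],[106,300],[163,375],[142,383]]),.126)[:,:2]; print("T",T)
hs=cv2.cvtColor(c["pixels"],cv2.COLOR_BGR2HSV)
for lo in ((100,180,130),(100,180,170)):
    m=cv2.inRange(hs,lo,(125,255,255)); m[:,:210]=0;m[:,260:]=0;m[:215]=0;m[285:]=0
    kk=max(cv2.findContours(m,0,1)[0],key=cv2.contourArea)[:,0]; w=ray(c,kk,.126)[:,:2]; print("handle",cv2.minAreaRect((w*1000).astype(np.float32)))
m=cv2.inRange(hs,(70,60,60),(90,255,255));m[:150]=0
for kk in cv2.findContours(m,0,1)[0]:
    if cv2.contourArea(kk)<100: continue
    w=(ray(c,kk[:,0],.0975)[:,:2]-t)@R*1000; print("glass local",w.min(0).round(),w.max(0).round())
for n,p,h in(("amber",[535,5],.135),("bluecap",[660,80],.145),("beaker",[313,507],.068)):
    q=ray(c,f(p),h)[0];print(n,q,((q[:2]-t)@R).round(3))
```

```text
table [0.56850373 0.25560035] 44.90131815051999 res mm [[1.2, 0.6], [1.6, 0.1], [0.0, 1.7], [-2.7, -5.1], [0.1, -0.1], [-0.2, 2.8]]
knob [0.48412062 0.14334607 0.178     ] local [-0.13900949 -0.01994734] scene knob px [305.75757576 237.87878788] [[304.77957621 237.20336747]]
q 18.258814935376602
scene check [[347.2, 164.7], [273.0, 157.4], [363.1, 238.6], [248.5, 225.9], [356.0, 292.3], [232.9, 277.5]] seen [[347.9, 164.8], [273.6, 158.8], [363.6, 237.6], [250.0, 226.4]]
tray [0.50736416 0.45381341] ((507.951416015625, 453.7947998046875), (141.3302001953125, 60.526309967041016), 36.7608757019043)
T [[0.52345822 0.47530114]
 [0.53006894 0.4627193 ]
 [0.4769754  0.42353467]
 [0.47188509 0.438127  ]]
handle ((501.7214050292969, 456.44989013671875), (57.656028747558594, 17.76353645324707), 34.35255432128906)
handle ((502.4151916503906, 457.3648681640625), (55.48262023925781, 15.04671859741211), 34.25572967529297)
glass local [-90.   6.] [-66.  69.]
glass local [-38.  11.] [ 0. 81.]
glass local [-97. -66.] [-61.  -7.]
glass local [18. 10.] [52. 69.]
glass local [-31. -67.] [-4. -5.]
glass local [  8. -62.] [44.  2.]
amber [0.72980069 0.15595771 0.135     ] [ 0.044 -0.184]
bluecap [0.67094045 0.07243555 0.145     ] [-0.057 -0.202]
beaker [0.3810201  0.32411415 0.068     ] [-0.084  0.181]
```

```bash
cat >> h.py <<'E'
t=np.array([.5685,.2556]); a=np.radians(44.9); R=np.array([[np.cos(a),-np.sin(a)],[np.sin(a),np.cos(a)]])
w=lambda x,y: t+R@np.array([x,y])
E
python3 - <<'E'
from h import *
def G(qd,off):
    q=np.radians(qd); F=np.array([-.106-.105*np.sin(q),-.12+.105*np.cos(q)]); T=np.array([-np.cos(q),-np.sin(q)]); return w(*(F-off*T))
print("pre",G(18.3,.038))
p=G(18.3,.0235);print("contact",p)
for i in range(1,13):
    n=G(18.3+66.5*i/12,.0235); print((n-p).round(4)); p=n
print(p, "retreat",G(84.8,.05)-p)
E
```

```text
pre [0.5015324  0.17703724]
contact [0.49499468 0.16409474]
[-0.0062 -0.0083]
[-0.0054 -0.0089]
[-0.0045 -0.0094]
[-0.0036 -0.0098]
[-0.0026 -0.0101]
[-0.0016 -0.0103]
[-0.0006 -0.0104]
[ 0.0004 -0.0104]
[ 0.0014 -0.0103]
[ 0.0024 -0.0101]
[ 0.0033 -0.0098]
[ 0.0043 -0.0095]
[0.48232257 0.0467871 ] retreat [-0.01692735  0.02038909]
```

```bash
r=1; python3 -m jog '.0205 -.0328 0 0 0 0;.0205 -.0328 0 0 0 0;.0205 -.0328 0 0 0 0;.0205 -.0328 0 0 0 0;.0205 -.0328 0 0 0 0;.0205 -.0328 0 0 0 0;.0205 -.0328 0 0 0 0;.0205 -.0328 0 0 0 0;.0205 -.0328 0 0 0 0;.0205 -.0328 0 0 0 0;.0205 -.0328 0 0 0 -1.3;.0205 -.0328 0 0 0 -1.3' 0
python3 -m jog '0 0 0 0 0 0;0 0 -.03 0 0 0;0 0 -.03 0 0 0;0 0 -.013 0 0 0;0 0 0 0 0 0'
```

```text
time_s: 1.35
ee_pos: [0.5024, 0.1751, 0.2312]
tool_rot: [-180.0, -0.0, 153.2]
wrist_force: [0.4, 0.7, 0.1]
grip_width: -0.003
grasp_force: 0.0
time_s: 1.85
ee_pos: [0.5004, 0.1767, 0.1565]
tool_rot: [-179.9, -0.2, 153.3]
wrist_force: [0.4, -0.5, 1.0]
grip_width: -0.004
grasp_force: 0.0
```

```bash
python3 -m jog '-.0033 -.006 0 0 0 0;-.0034 -.0063 0 0 0 0;0 0 0 0 0 0'
python3 -m jog '-.0062 -.0083 0 0 0 5.54;-.0054 -.0089 0 0 0 5.54;-.0045 -.0094 0 0 0 5.54;-.0036 -.0098 0 0 0 5.54;-.0026 -.0101 0 0 0 5.54;-.0016 -.0103 0 0 0 5.54'
python3 -m jog '-.0006 -.0104 0 0 0 5.54;.0004 -.0104 0 0 0 5.54;.0014 -.0103 0 0 0 5.54;.0024 -.0101 0 0 0 5.54;.0033 -.0098 0 0 0 5.54;0 0 0 0 0 0'
python3 - <<'E'
from cell import ctrl
import cv2
c=ctrl.read_camera("top");cv2.imwrite("pics/t1.png",cv2.resize(c["pixels"][130:330,190:450],None,fx=3,fy=3,interpolation=2))
E
```

```text
time_s: 2.15
ee_pos: [0.4949, 0.1636, 0.1591]
tool_rot: [180.0, 0.0, 153.2]
wrist_force: [0.6, -0.4, 0.4]
grip_width: 0.0
grasp_force: 0.0
time_s: 2.75
ee_pos: [0.4713, 0.1072, 0.159]
tool_rot: [180.0, 0.1, -173.3]
wrist_force: [-0.0, 0.8, -0.6]
grip_width: 0.003
grasp_force: 0.4
time_s: 3.35
ee_pos: [0.4788, 0.0557, 0.1589]
tool_rot: [-179.9, 0.1, -145.8]
wrist_force: [-0.4, -0.9, 0.8]
grip_width: 0.0
grasp_force: 0.0
```

View pics/t1.png

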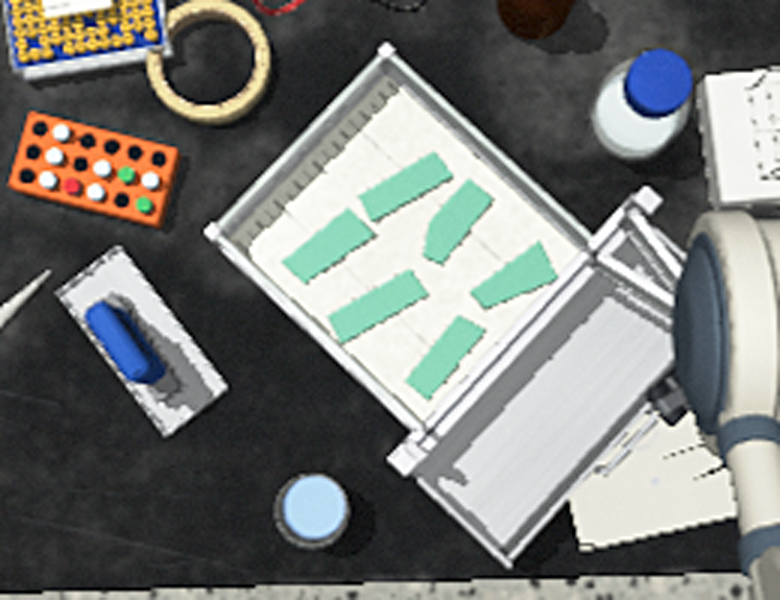

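The guard is mostly folded; its panels are now at the right end of the pan, near (640,250). I'll push on gently to the stop.

```bash
python3 -m jog '.0043 -.0095 0 0 0 5.54;0 0 0 0 0 0'
for i in 1; do python3 -m jog '.0013 -.0015 0 0 0 0;0 0 0 0 0 0'; done
python3 -m jog '.0013 -.0015 0 0 0 0;0 0 0 0 0 0'
python3 -m jog '.0013 -.0015 0 0 0 0;0 0 0 0 0 0'
```

```text
time_s: 3.6
ee_pos: [0.4829, 0.0469, 0.1586]
tool_rot: [-180.0, 0.0, -140.4]
wrist_force: [-0.3, -0.1, 0.2]
grip_width: 0.002
grasp_force: 0.0
time_s: 3.8
ee_pos: [0.4838, 0.0458, 0.1583]
tool_rot: [-180.0, 0.0, -140.5]
wrist_force: [-0.4, 1.0, 0.0]
grip_width: 0.003
grasp_force: 0.0
time_s: 4.0
ee_pos: [0.4841, 0.0451, 0.1582]
tool_rot: [179.9, -0.0, -140.4]
wrist_force: [-4.6, 10.4, 5.6]
grip_width: 0.001
grasp_force: 5.7
time_s: 4.2
ee_pos: [0.4843, 0.0446, 0.1581]
tool_rot: [179.7, -0.0, -140.4]
wrist_force: [-10.8, 22.0, 10.1]
grip_width: -0.001
grasp_force: 11.9
```

Stop reached, with the force rising. I'll retreat and go above the scraper for a wrist look.

```bash
python3 -m jog '-.0105 .0125 0 0 0 0;-.011 .0135 0 0 0 0;0 0 .05 0 0 0;0 0 .05 0 0 0' 
python3 -m jog '.0047 .048 0 0 0 0;.0047 .048 0 0 0 0;.0047 .048 0 0 0 0;.0047 .048 0 0 0 0;.0047 .048 0 0 0 -1.8;.0047 .048 0 0 0 -1.8;.0047 .048 0 0 0 0;.0047 .048 0 0 0 0;0 0 0 0 0 0;0 0 0 0 0 0' .085
python3 - <<'E'
from cell import ctrl
import cv2,pickle
d={}
for n in("wrist","top","scene"):
    d[n]=ctrl.read_camera(n)
pickle.dump(d,open("c1.pkl","wb"));cv2.imwrite("pics/w1.png",d["wrist"]["pixels"])
cv2.imwrite("pics/t2.png",d["top"]["pixels"])
E
```

```text
time_s: 4.6
ee_pos: [0.463, 0.0695, 0.2588]
tool_rot: [179.9, -0.2, -140.3]
wrist_force: [1.6, -0.2, -0.1]
grip_width: 0.004
grasp_force: 0.0
time_s: 5.6
ee_pos: [0.5012, 0.4536, 0.2576]
tool_rot: [-180.0, -0.1, -143.8]
wrist_force: [-0.5, -0.5, -0.5]
grip_width: 0.998
grasp_force: 0.0
```

View pics/w1.png

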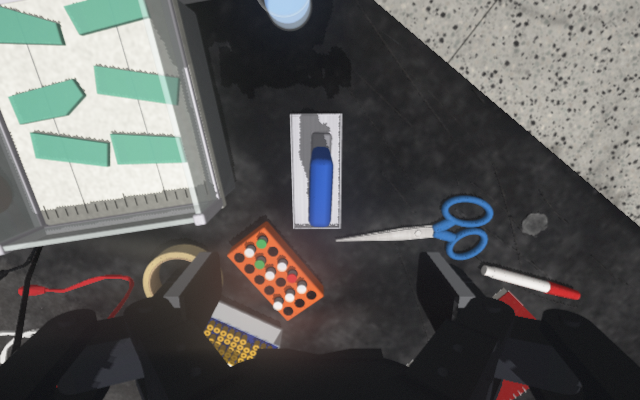

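The wrist view shows the tray at (290–342, 112–228) and the blue handle's top at about (320,193), nearly in line with the tool. The fingers straddle this line.

Run:
```python
import pickle
from h import *
c=pickle.load(open("c1.pkl","rb"))["wrist"]
hs=cv2.cvtColor(c["pixels"],cv2.COLOR_BGR2HSV)
tr=ray(c,[[290,113],[341,114],[341,229],[293,229]],.009)[:,:2]; print("tray",tr.mean(0),cv2.minAreaRect((tr*1000).astype(np.float32)))
for v in(40,120,150,170):
    m=cv2.inRange(hs,(105,130,v),(125,255,255));m[:,:295]=0;m[:,345:]=0;m[:120]=0;m[240:]=0
    k=max(cv2.findContours(m,0,1)[0],key=cv2.contourArea)[:,0]; print(v,cv2.boundingRect(k)); w_=ray(c,k,.128)[:,:2]; print(cv2.minAreaRect((w_*1000).astype(np.float32)))
print([hs[y,320].tolist() for y in range(135,232,5)])
```

```text
tray [0.50909544 0.45516117] ((508.5804443359375, 455.40753173828125), (140.76065063476562, 60.125877380371094), 36.4643440246582)
40 (310, 147, 23, 80)
((497.2397155761719, 452.1605529785156), (68.20191955566406, 18.2718505859375), 35.85796356201172)
120 (310, 159, 23, 68)
((501.4604797363281, 454.71746826171875), (58.59583282470703, 18.03778076171875), 34.18840408325195)
150 (310, 161, 22, 66)
((502.0025329589844, 455.208740234375), (56.954307556152344, 16.370676040649414), 34.35201644897461)
170 (312, 163, 19, 63)
((502.0558166503906, 455.85528564453125), (54.50917434692383, 13.931160926818848), 34.07491683959961)
[[120, 8, 90], [120, 11, 92], [120, 14, 92], [111, 158, 87], [112, 150, 90], [111, 174, 142], [111, 178, 190], [111, 179, 195], [111, 177, 196], [110, 178, 196], [111, 178, 198], [111, 176, 198], [111, 174, 199], [111, 173, 200], [111, 173, 199], [111, 170, 199], [111, 167, 199], [112, 164, 198], [112, 159, 176], [150, 24, 63]]
```

```bash
python3 -m jog '.0008 .0015 -.04 0 0 -1.9;0 0 -.04 0 0 0;0 0 -.04 0 0 0;0 0 -.03 0 0 0;0 0 -.0125 0 0 0;0 0 0 0 0 0'
python3 -m jog '0 0 0 0 0 0;0 0 0 0 0 0;0 0 0 0 0 0;0 0 0 0 0 0;0 0 0 0 0 0;0 0 0 0 0 0' 0
```

```text
time_s: 6.35
ee_pos: [0.5028, 0.4528, 0.0948]
tool_rot: [-180.0, -0.1, -145.8]
wrist_force: [-1.3, 0.5, 1.2]
grip_width: 0.996
grasp_force: 0.0
time_s: 6.95
ee_pos: [0.5035, 0.4545, 0.0966]
tool_rot: [180.0, 0.1, -145.8]
wrist_force: [-0.9, 1.1, 6.2]
grip_width: 0.224
grasp_force: 60.1
```

```bash
python3 -m jog '0 0 .01 0 0 0;0 0 .03 0 0 0;0 0 .04 0 0 0;0 0 .04 0 0 0;0 0 .04 0 0 0;0 0 .005 0 0 0;0 0 0 0 0 0'
python3 -m jog '.0147 -.0172 0 0 0 -7.94;.0147 -.0172 0 0 0 -7.94;.0147 -.0172 0 0 0 -7.94;.0147 -.0172 0 0 0 -7.94;.0147 -.0172 0 0 0 -7.94;.0147 -.0172 0 0 0 -7.94;.0147 -.0172 0 0 0 -7.94;.0147 -.0172 0 0 0 -7.94;.0147 -.0172 0 0 0 -7.94;.0147 -.0172 0 0 0 -7.94;0 0 0 0 0 0;0 0 0 0 0 0'
python3 - <<'E'
from cell import ctrl
from h import *
import pickle
d={n:ctrl.read_camera(n) for n in("top","scene","wrist")}; pickle.dump(d,open("c2.pkl","wb"))
p=[ctrl.get_state()["ee_pos"]]; print(p,(p[0][:2]-t)@R)
A=d["top"]["pixels"][130:330,210:450];B=cv2.resize(d["wrist"]["pixels"],(480,300))
cv2.imwrite("pics/b2.png",np.vstack([cv2.resize(A,(360,300)),cv2.resize(d["scene"]["pixels"][140:320,204:420],(360,300))]) if 0 else np.hstack([cv2.resize(A,(400,333)),cv2.resize(d["scene"]["pixels"][140:320,204:420],(400,333))]))
E
```

```text
time_s: 7.65
ee_pos: [0.5036, 0.4542, 0.2624]
tool_rot: [180.0, 0.1, -145.8]
wrist_force: [-0.7, 0.0, -2.6]
grip_width: 0.223
grasp_force: 59.2
time_s: 8.85
ee_pos: [0.6497, 0.2815, 0.259]
tool_rot: [-179.9, -0.1, 134.9]
wrist_force: [-0.1, 0.6, -2.0]
grip_width: 0.22
grasp_force: 59.0
[array([0.64948696, 0.28260021, 0.26011809])] [ 0.07642497 -0.03804107]
```

View pics/b2.png

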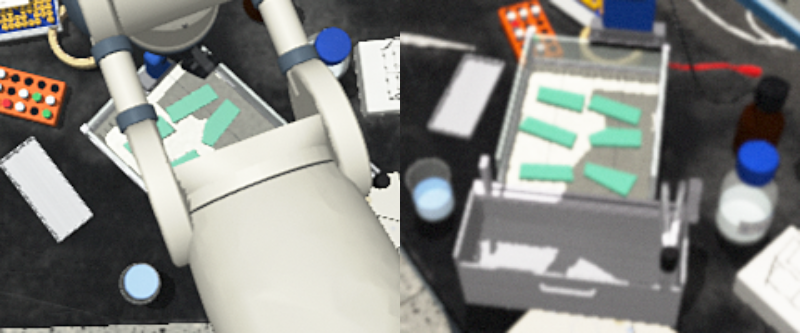

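```bash
python3 -m jog '0 0 -.03 0 0 0;0 0 -.03 0 0 0;0 0 -.01 0 0 0;0 0 -.003 0 0 0;0 0 0 0 0 0;0 0 0 0 0 0'
```

```text
time_s: 9.6
ee_pos: [0.6507, 0.2825, 0.1892]
tool_rot: [179.9, 0.0, 134.8]
wrist_force: [-1.4, 1.1, -2.5]
grip_width: 0.227
grasp_force: 61.5
```

```bash
python3 -m jog '0 0 -.001 0 0 0;0 0 0 0 0 0'; python3 -m jog '0 0 -.001 0 0 0;0 0 0 0 0 0'; python3 -m jog '0 0 -.001 0 0 0;0 0 0 0 0 0'
```

```text
time_s: 9.8
ee_pos: [0.6505, 0.2823, 0.1876]
tool_rot: [179.9, 0.0, 134.8]
wrist_force: [-1.4, 1.7, -0.6]
grip_width: 0.223
grasp_force: 61.7
time_s: 10.0
ee_pos: [0.6506, 0.2822, 0.1864]
tool_rot: [179.9, 0.0, 134.8]
wrist_force: [-1.2, 1.3, 3.5]
grip_width: 0.221
grasp_force: 62.3
time_s: 10.2
ee_pos: [0.6507, 0.2823, 0.1863]
tool_rot: [179.9, 0.0, 134.8]
wrist_force: [-4.1, 1.6, 14.3]
grip_width: 0.226
grasp_force: 63.8
```

```bash
python3 -m jog '0 0 .002 0 0 0;-.0085 -.0085 0 0 0 0;-.0085 -.0085 0 0 0 0;-.0085 -.0085 0 0 0 0;-.0085 -.0085 0 0 0 0;-.0085 -.0085 0 0 0 0;-.0085 -.0085 0 0 0 0;-.0085 -.0085 0 0 0 0;-.0085 -.0085 0 0 0 0;-.0085 -.0085 0 0 0 0;-.0085 -.0085 0 0 0 0'
python3 -m jog '-.0085 -.0085 0 0 0 0;-.0085 -.0085 0 0 0 0;-.0085 -.0085 0 0 0 0;-.0085 -.0085 0 0 0 0;-.0085 -.0085 0 0 0 0;-.0085 -.0085 0 0 0 0;-.0085 -.0085 0 0 0 0;-.0085 -.0085 0 0 0 0;0 0 0 0 0 0;0 0 0 0 0 0'
python3 - <<'E'
from cell import ctrl
from h import *
p=ctrl.get_state()["ee_pos"]; print((p[:2]-t)@R)
d={n:ctrl.read_camera(n) for n in("top","scene")}
cv2.imwrite("pics/b3.png",np.hstack([cv2.resize(d["top"]["pixels"][130:330,210:450],(400,333)),cv2.resize(d["scene"]["pixels"][140:320,204:420],(400,333))]))
E
```

```text
time_s: 11.3
ee_pos: [0.5646, 0.1962, 0.1868]
tool_rot: [-180.0, 0.0, 134.8]
wrist_force: [-0.1, 0.4, -2.5]
grip_width: 0.222
grasp_force: 61.6
time_s: 12.3
ee_pos: [0.4974, 0.1289, 0.187]
tool_rot: [180.0, 0.0, 134.8]
wrist_force: [-0.1, 0.4, -2.5]
grip_width: 0.224
grasp_force: 61.7
[-0.13978751 -0.03956248]
```

View pics/b3.png

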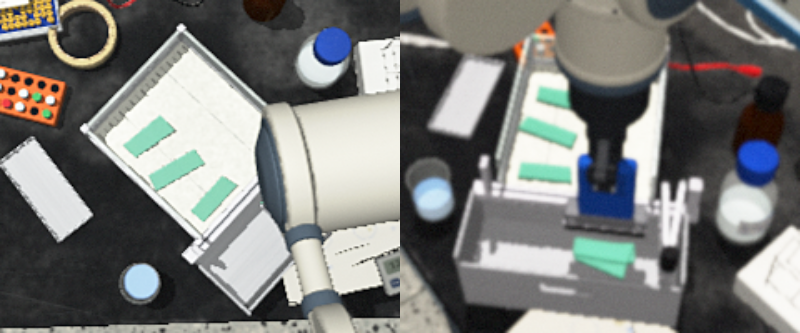

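The right lane is clear and its pieces lie in the pan. Three pieces remain in the left lane (top view, at (150,135), (177,170) and (214,198)).

```bash
python3 -m jog '0 0 .035 0 0 0;0 0 .035 0 0 0;.0164 .0347 0 0 0 0;.0164 .0347 0 0 0 0;.0164 .0347 0 0 0 0;.0164 .0347 0 0 0 0;.0164 .0347 0 0 0 0;.0163 .0346 0 0 0 0;0 0 0 0 0 0;0 0 0 0 0 0'
python3 - <<'E'
from cell import ctrl
from h import *
for i in range(3):
    p=ctrl.get_state()["ee_pos"]; print(((p[:2]-t)@R).round(4),p[2])
E
```

```text
time_s: 13.4
ee_pos: [0.5955, 0.338, 0.2559]
tool_rot: [-180.0, -0.0, 134.9]
wrist_force: [0.3, -0.8, -1.9]
grip_width: 0.224
grasp_force: 61.7
[0.0773 0.0393] 0.25593875741118005
[0.0773 0.0393] 0.25593875741118005
[0.0773 0.0393] 0.25593875741118005
```

```bash
python3 -m jog '.002 -.002 0 0 0 0;0 0 -.03 0 0 0;0 0 -.03 0 0 0;0 0 -.008 0 0 0;0 0 -.002 0 0 0;0 0 0 0 0 0'
python3 -m jog '-.0085 -.0085 0 0 0 0;-.0085 -.0085 0 0 0 0;-.0085 -.0085 0 0 0 0;-.0085 -.0085 0 0 0 0;-.0085 -.0085 0 0 0 0;-.0085 -.0085 0 0 0 0;-.0085 -.0085 0 0 0 0;-.0085 -.0085 0 0 0 0;-.0085 -.0085 0 0 0 0'
python3 -m jog '-.0085 -.0085 0 0 0 0;-.0085 -.0085 0 0 0 0;-.0085 -.0085 0 0 0 0;-.0085 -.0085 0 0 0 0;-.0085 -.0085 0 0 0 0;-.0085 -.0085 0 0 0 0;-.0085 -.0085 0 0 0 0;-.0085 -.0085 0 0 0 0;-.0085 -.0085 0 0 0 0;0 0 0 0 0 0;0 0 0 0 0 0'
python3 -m jog '0 0 .035 0 0 0;0 0 .04 0 0 0;0 0 0 0 0 0'
python3 - <<'E'
from cell import ctrl
from h import *
p=ctrl.get_state()["ee_pos"]; print((p[:2]-t)@R)
d={n:ctrl.read_camera(n) for n in("top","scene")}
cv2.imwrite("pics/b4.png",np.hstack([cv2.resize(d["top"]["pixels"][130:330,210:450],(400,333)),cv2.resize(d["scene"]["pixels"][140:320,204:420],(400,333))]))
E
```

```text
time_s: 14.0
ee_pos: [0.5979, 0.3347, 0.1876]
tool_rot: [180.0, 0.0, 134.8]
wrist_force: [0.8, 0.1, -1.6]
grip_width: 0.223
grasp_force: 62.0
time_s: 14.9
ee_pos: [0.5205, 0.258, 0.187]
tool_rot: [180.0, 0.0, 134.8]
wrist_force: [0.1, 0.9, -0.6]
grip_width: 0.226
grasp_force: 62.1
time_s: 16.0
ee_pos: [0.4447, 0.1821, 0.187]
tool_rot: [180.0, 0.0, 134.8]
wrist_force: [1.1, 0.1, -2.1]
grip_width: 0.226
grasp_force: 62.1
time_s: 16.3
ee_pos: [0.4472, 0.1831, 0.2662]
tool_rot: [179.6, 0.2, 134.8]
wrist_force: [1.0, -0.1, -2.6]
grip_width: 0.224
grasp_force: 62.1
[-0.13707666  0.03422252]
```

View pics/b4.png

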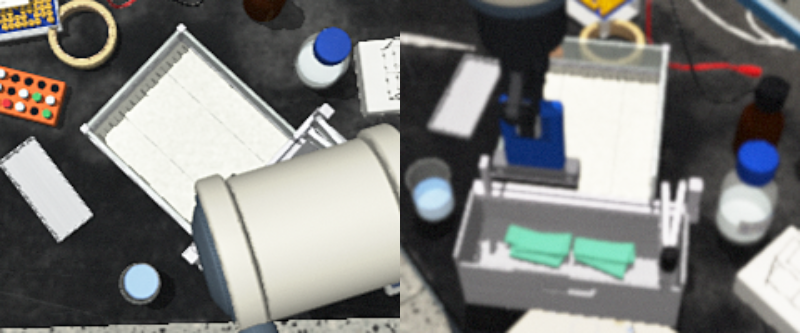

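Board empty, and all six pieces are in the pan. Now I'll return the scraper to its tray.

```bash
python3 -m jog '.0062 .0272 0 0 0 8.16;.0062 .0272 0 0 0 8.16;.0062 .0272 0 0 0 8.16;.0062 .0272 0 0 0 8.16;.0062 .0272 0 0 0 8.16;.0062 .0272 0 0 0 8.16;.0062 .0272 0 0 0 8.16;.0062 .0272 0 0 0 8.16;.0062 .0272 0 0 0 8.16;.0062 .0272 0 0 0 8.16;0 0 0 0 0 0;0 0 0 0 0 0'
python3 - <<'E'
from cell import ctrl
from h import *
for i in range(4): ctrl.read_camera("top"); s=ctrl.get_state(); print(s["ee_pos"].round(4),s["tool_rot"].round(1))
d=ctrl.read_camera("wrist"); cv2.imwrite("pics/w5.png",d["pixels"][:, 100:540])
E
```

```text
time_s: 17.6
ee_pos: [0.506, 0.4542, 0.2596]
tool_rot: [-180.0, -0.2, -143.6]
wrist_force: [-0.1, -0.1, -1.9]
grip_width: 0.225
grasp_force: 62.0
[0.5061 0.4537 0.2601] [-1.800e+02 -1.000e-01 -1.437e+02]
[0.5062 0.4534 0.2606] [-1.800e+02 -1.000e-01 -1.437e+02]
[0.5063 0.4534 0.261 ] [-1.800e+02 -1.000e-01 -1.437e+02]
[0.5065 0.4534 0.2614] [-180.    -0.  -143.7]
```

View pics/w5.png

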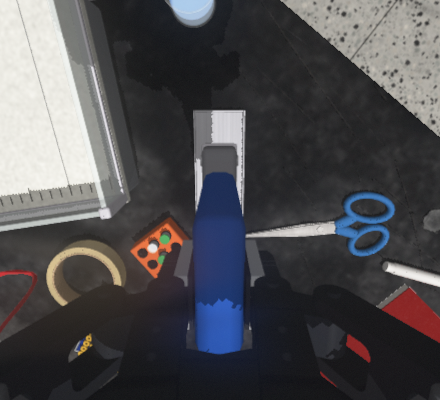

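The scraper hangs upright above the tray, which spans columns 194–245 in the crop. I'll lower it.

```bash
python3 -m jog '.0015 .0012 -.04 0 0 0;0 0 -.04 0 0 0;0 0 -.04 0 0 0;0 0 -.03 0 0 0;0 0 -.01 0 0 0;0 0 0 0 0 0;0 0 -.004 0 0 0;0 0 0 0 0 0'
python3 -m jog '0 0 -.001 0 0 0;0 0 0 0 0 0'
```

```text
time_s: 18.65
ee_pos: [0.5088, 0.4558, 0.0992]
tool_rot: [180.0, 0.1, -143.6]
wrist_force: [-0.4, -0.7, -1.9]
grip_width: 0.226
grasp_force: 62.0
time_s: 18.85
ee_pos: [0.5084, 0.4555, 0.0976]
tool_rot: [-180.0, 0.1, -143.6]
wrist_force: [-0.3, 0.4, -1.9]
grip_width: 0.222
grasp_force: 62.0
```

```bash
python3 -m jog '0 0 -.001 0 0 0;0 0 0 0 0 0'; python3 -m jog '0 0 -.0007 0 0 0;0 0 0 0 0 0'
```

```text
time_s: 19.05
ee_pos: [0.5084, 0.4556, 0.0962]
tool_rot: [180.0, 0.1, -143.6]
wrist_force: [0.4, 1.1, 2.3]
grip_width: 0.224
grasp_force: 62.7
time_s: 19.25
ee_pos: [0.5086, 0.4558, 0.0961]
tool_rot: [180.0, 0.1, -143.6]
wrist_force: [-1.3, -0.1, 10.3]
grip_width: 0.226
grasp_force: 63.8
```

Contact made. I'll release, rise, clear the view and check.

```bash
python3 -m jog '0 0 .0007 0 0 0;0 0 0 0 0 0;0 0 0 0 0 0;0 0 0 0 0 0;0 0 0 0 0 0;0 0 0 0 0 0' .085
python3 -m jog '0 0 .02 0 0 0;0 0 .04 0 0 0;0 0 .05 0 0 0;0 0 .04 0 0 0;-.03 .04 0 0 0 0;-.03 .04 0 0 0 0;-.03 .04 0 0 0 0;-.03 .04 0 0 0 0;0 0 0 0 0 0;0 0 0 0 0 0'
python3 - <<'E'
from cell import ctrl
from h import *
d={n:ctrl.read_camera(n) for n in("top","scene")}
c=d["top"];hs=cv2.cvtColor(c["pixels"],cv2.COLOR_BGR2HSV)
m=cv2.inRange(hs,(105,130,150),(125,255,255));m[:,:205]=0;m[:,260:]=0;m[:215]=0;m[285:]=0
k=max(cv2.findContours(m,0,1)[0],key=cv2.contourArea)[:,0]; print(cv2.minAreaRect((ray(c,k,.128)[:,:2]*1000).astype(np.float32)))
cv2.imwrite("pics/b6.png",np.hstack([cv2.resize(d["top"]["pixels"][130:330,200:440],(400,333)),cv2.resize(d["scene"]["pixels"][140:320,204:420],(400,333))]))
E
```

```text
time_s: 19.85
ee_pos: [0.508, 0.4553, 0.0957]
tool_rot: [-180.0, -0.0, -143.6]
wrist_force: [0.3, 0.9, 0.1]
grip_width: 0.996
grasp_force: 0.0
time_s: 20.85
ee_pos: [0.387, 0.6161, 0.2454]
tool_rot: [-180.0, -0.0, -143.5]
wrist_force: [0.5, -0.1, -0.5]
grip_width: 0.991
grasp_force: 0.0
((508.480224609375, 456.6022033691406), (57.649024963378906, 16.49791717529297), 36.16713333129883)
```

View pics/b6.png

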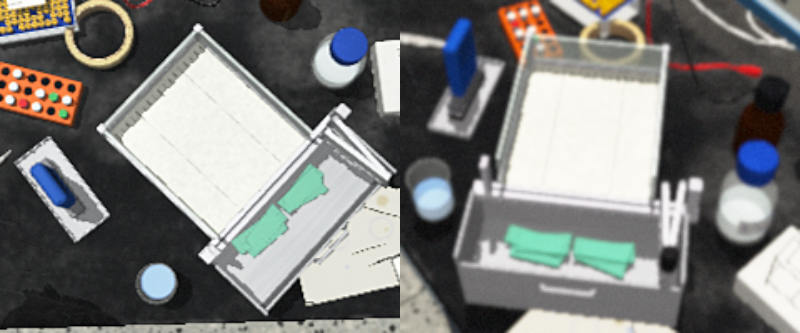

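The board is empty, the glass is in the pan at (265,230) and (305,188), the scraper stands mid-tray, and the guard is folded. The bottles and beaker have not moved.

```bash
python3 -c "
from cell import ctrl
print(ctrl.sign_off())"
```

```text
the job is handed in; nothing more can be done
None
```

The job is handed in at about 21 s of the 64 s: guard folded to its stop, all six offcuts in the pan, scraper upright in mid-tray, and bottles and beaker undisturbed in the last pictures.

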